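# Brace the canister and unscrew its tight cap

## Task

Move the square canister, upright, into the U-shaped brace until it stands on the trolley squarely against the back wall; unbraced, it only spins with its tight cap. There, unscrew the cap counter-clockwise seen from above (about a sixth to a fifth of a turn; stop when the thread lets go) and lift it straight up until its lower edge is 1 to 4 cm above the mouth, the canister staying home. Finish while holding the cap there, level and centred over the mouth, and leave the other things where they are.

Things in the scene. Friction and masses are not known exactly. Their poses are not given: they have to be found in the camera images.
- canister: Loose bare-metal canister, 0.5 kg: body 66 x 66 mm square, 60 mm high; round neck 40 mm across from z = 62 to 88 mm; sprung rubber seal plate in the mouth, top at z = 92 mm (94 with the cap off). Origin: centre of the underside, z up, x and y square to the sides (any side may go to the brace's back). It can be lifted by its screwed-on cap.
- cap: Dark steel screw cap, 58 mm diameter, 25 mm high, fluted, raised pointer rib on top along +x. Origin: centre of its lower edge, z up; screwed on, it is coaxial with the canister, 72 mm above its underside. Turn = cap yaw minus canister yaw, counter-clockwise positive: 0 fully tight, found at 0 to 0.3 rad, lets go at 0.82, solid stop at 1.5: aim for 1.2.
- thread (a point): Point on the canister's axis 82 mm above its underside, at the thread: three lugs under ledges. A 15 N spring pushes the cap up against them, so turning takes up to 0.5 N m, more than the loose canister's friction on the trolley; when the lugs let go the cap rises about 2 mm and lifts straight off.
- brace: Fixed steel U on the trolley, walls 30 mm high, 12 thick, 75 apart, no floor, open to its own -x (roughly to the robot). Origin: on the trolley top where the centre of the canister's underside belongs when touching the back wall (inner face x = +33 mm). Straight sides from x = -26 mm to the back, flared ends out to x = -50; low bolted feet out to y = +/-68.
- multimeter: Bystander: hand multimeter lying on its back, 150 x 71 x 44 mm.
- toroid_choke: Bystander: toroid choke lying flat, 57 mm diameter, 21 mm high.
- terminal_block: Bystander: five-way terminal block, 17 x 54 x 18 mm.
- heat_sink: Bystander: finned heat sink, 60 x 90 x 30 mm.
- solder_spool: Bystander: solder reel standing on its flange, 54 mm diameter, 40 mm high.
- screwdriver_ins: Bystander: screwdriver lying flat, 135 mm long, 18 mm thick.
- thermocouple_reel: Bystander: small wire reel lying flat, 56 mm diameter, 24 mm high.
- chamber_corner (a point): Nearest lower corner of the big climate chamber, a fixed box that overhangs the trolley from z = 0.13 to 0.59 m. From here its front runs back in direction (0.96, 0.29) in x, y and its side runs right in direction (0.29, -0.96). Do not swing the gripper into it: cross in front of it (x up to about 0.44 m). A white pail stands under this corner.
Things that resemble listed ones, but are neither listed nor needed, are in the scene too. Leave any orange look-alike of the cap alone.

How it is judged:
On the way, in this order (a step that is already met when the one before it is completed fails the run):
1. the canister stands home in the brace, square against the back wall, its cap still screwed on (horizontal distance between canister and brace below 0.012 m and height (world z) of canister below 0.004 m and angle between canister's own z axis and vertical below 0.06 rad and (angle between the x axis of canister and the x axis of brace, either way round below 0.18 rad or angle between the x axis of canister and the y axis of brace, either way round below 0.18 rad) and angle between the x axis of cap and the x axis of canister, either way round below 0.6 rad and z of cap in the frame of canister below 0.078 m), for 0.2 s.
2. with the canister home, the cap is turned until the thread lets go (horizontal distance between canister and brace below 0.012 m and height (world z) of canister below 0.004 m and angle between canister's own z axis and vertical below 0.06 rad and (angle between the x axis of canister and the x axis of brace, either way round below 0.18 rad or angle between the x axis of canister and the y axis of brace, either way round below 0.18 rad) and angle between the x axis of cap and the x axis of canister, either way round above 0.75 rad), for 0.1 s.
At the end, for the whole second after the job is handed in: Canister upright on the trolley in the brace, centre within 12 mm of home, square within 0.18 rad. Cap in the gripper, touching nothing else, still, level within 0.2 rad, within 20 mm of the canister's axis, its lower edge 98 to 145 mm above the canister's underside (horizontal distance between canister and brace below 0.012 m and height (world z) of canister below 0.004 m and angle between canister's own z axis and vertical below 0.06 rad and (angle between the x axis of canister and the x axis of brace, either way round below 0.18 rad or angle between the x axis of canister and the y axis of brace, either way round below 0.18 rad) and z of cap in the frame of canister between 0.098 and 0.145 m and horizontal distance between cap and canister below 0.02 m and angle between cap's own z axis and vertical below 0.2 rad and contact force between cap and the fingers above 1 N and contact force between cap and canister below 0.05 N and linear speed of each of cap, canister below 0.03 m/s); the arm keeps its last pose, push and grip.
It fails at once if the canister is tipped over (more than 0.4 rad) (angle between canister's own z axis and vertical above 0.4 rad).
It fails at once if another thing on the trolley is moved by more than 25 mm (distance of any of multimeter, toroid_choke, terminal_block, heat_sink, solder_spool, screwdriver_ins, thermocouple_reel from where it was at the start of the episode above 0.025 m).
It also fails if it takes over 54 s, if anything falls off the work surface, if the arm or the gripper's body presses on something with over 40 N, if the wrist force passes 120 N, or if a joint passes its speed limit or range.

## Robot

A 7-joint arm with a two-finger parallel gripper is mounted at the origin on a cart in front of the work surface, level with it; the furniture and walls round the work are solid. World frame = base frame: x ahead of the robot, y to its left, z up, the work surface at z = 0. Lengths are in m, angles in rad, forces in N, time in s.
With the tool pointing down it reaches from about 0.425 to 0.95 m from the base axis. Payload 4.7 kg.
Tool frame: the origin (TCP) lies between the finger pads; the fingertips stand 25 mm ahead of it and the grasp point (between the pads) lies 6 mm ahead of it; z points along the fingers, y is the line along which they close (so a half turn about z gives the same grasp; the last joint's range is limited). The gripper opens to 85 mm and grips with 20 to 120 N. Pads are 22 mm wide; open, the fingers measure 114 mm over their backs; the gripper's body (76 mm by 85 mm) begins 54 mm behind the grasp point. The pads swing forward as they close: fully open they stand 13 mm farther back than shut.
Start: joints at [-1.237, 0.469, -0.049, 1.532, 0.024, 1.141, -0.082], TCP at [0.24, 0.631, 0.228] pointing down, gripper open.
Joint ranges: [-2.59, 2.59], [-0.33, 1.99], [-1.39, 1.29], [0.1, 2.45], [-1.04, 4.18], [0.21, 1.99], [-2.66, 2.66]. Speed limits (rad/s): [2.57, 2.57, 3.14, 3.14, 3.14, 3.14, 3.14].

## Interface

Orientations are given as a 3x3 rotation matrix whose columns are the frame's x, y, z axes.
In Python, from rig import * gives the robot as it stands. Calls block until the motion is done:
- movep(position, orientation): joint-space move of the TCP to a pose.
- move_l(position, attitude=None, feed=0.15, until_force=None): straight line of the TCP; attitude=None keeps the orientation; feed is the mean speed in m/s. With until_force (N) it stops when the force on the tool has changed by that much, and returns True; else False.
- move_joints(angles): joint-space move.
- command_gripper(opening, newtons=None): finger opening in m; newtons is the grip in N (None keeps the last); returns when the fingers have stopped.
- sleep(seconds).
- inverse_kinematics(position, orientation): joint angles nearest the present ones, or None.
- sense(): the state.
- camera(name): name is "side" or "top" or "wrist"; returns (picture, depth): 400x640x3 uint8, red, green, blue; 400x640 float32, m along the optical axis (not along the pixel's ray), 0 where there is no reading.
- camera_params(name): a dict with "K" (3x3 intrinsics, pixels), "dist" ([k1, k2, p1, p2, k3] as OpenCV has them; the pictures are not rectified), "position" and "rotation" of the camera in the world; the wrist camera has in their place "tool_from_camera" (4x4, takes a point from camera to tool coordinates, whose origin is the TCP and whose axes are the flange's). Camera axes: x right, y down, z forward; pixel columns grow to the right and rows downward; lengths in m; the calibration is good to about 2 mm. A picture is of the moment at which its call begins: read the wrist's pose just before it. camera_params takes no time and is no camera call.
A pose or a line that the arm cannot do raises Unreachable and nothing moves.
- finish_job(): hands the job in; it is judged then, once.
The state is a dict: "time_s": time; "joint_pos": joint angles; "qd": joint speeds; "joint_efforts": joint torques, N m; "position": TCP position; "tcp_rot": TCP orientation; "wrist_force": force on the tool from outside, world axes, zero at the start; "ft_torque": the same for the moment, N m; "finger_gap": finger opening in m; "gripper_force": force on a finger pad.
Only numpy, scipy, OpenCV 4.12 (cv2) and the standard library are available. Lean on these libraries where they do the work, as an engineer would, in place of code of your own. Each camera call takes 0.05 s, during which the arm holds its last target. There are 200 camera calls.

## Working session

There is one attempt and no reset: what is moved stays moved. The work goes in short steps, each a Python script; the robot and the scene stay as the last script left them, time stands still between calls to the robot, and variables do not carry over. Pictures are saved under pics/ and viewed, at most 11 in all, crops included, and the job is handed in when it is done.

```bash
ls; mkdir -p pics; python3 - <<'E'
from rig import *
import cv2, numpy as np
s=sense(); print(s)
ims=[]
for n in ("top","side","wrist"):
    p,d=camera(n); np.savez(f'{n}0.npz',p=p,d=d); c=camera_params(n); print(n,c)
    cv2.imwrite(f'pics/{n}0.png',p[:,:,::-1])
E
```

```text
pics
{'time_s': 0.0, 'joint_pos': array([-1.23689509,  0.4694637 , -0.04860163,  1.53369494,  0.02408081,
        1.14098705, -0.08233038]), 'qd': array([ 6.04853161e-04, -2.84804008e-04,  2.13969605e-03, -5.63626092e-04,
        5.05657450e-05,  2.74264964e-05, -1.57887584e-03]), 'joint_efforts': array([ 2.48381357e-04, -5.10314369e+01, -4.65919368e-02, -2.37716085e+01,
        1.06330440e-02,  7.31129971e-03, -1.18324107e-05]), 'position': array([0.23932575, 0.63051748, 0.226746  ]), 'tcp_rot': array([[-9.34906092e-01,  3.54894599e-01, -6.50133874e-04],
       [ 3.54895190e-01,  9.34904248e-01, -1.85780088e-03],
       [-5.15105760e-05, -1.96759874e-03, -9.99998063e-01]]), 'wrist_force': array([-0.45563578,  0.2523882 ,  0.49837288]), 'ft_torque': array([-0.0287277 , -0.02505921,  0.0020465 ]), 'gripper_force': 0.0, 'finger_gap': 0.08481594532771}
top {'K': array([[505.99737654,   0.        , 322.56422676],
       [  0.        , 505.99737654, 193.98287308],
       [  0.        ,   0.        ,   1.        ]]), 'dist': array([0.03250701, 0.        , 0.        , 0.        , 0.        
[... 590 characters left out ...]
-0.10082004,  0.87341553, -0.47642484],
       [-0.01290377, -0.47997248, -0.87718864]])}
wrist {'K': array([[279.63918961,   0.        , 319.84506586],
       [  0.        , 279.63918961, 197.23405795],
       [  0.        ,   0.        ,   1.        ]]), 'dist': array([-0.01952917,  0.        ,  0.        ,  0.        ,  0.        ]), 'tool_from_camera': array([[ 9.46161757e-04, -9.49630845e-01, -3.13369373e-01,
         7.91202714e-02],
       [ 9.99999541e-01,  9.46456237e-04,  1.51186714e-04,
         7.69170725e-05],
       [ 1.53018830e-04, -3.13369372e-01,  9.49631304e-01,
        -1.46078658e-01],
       [ 0.00000000e+00,  0.00000000e+00,  0.00000000e+00,
         1.00000000e+00]])}
```

View pics/top0.png

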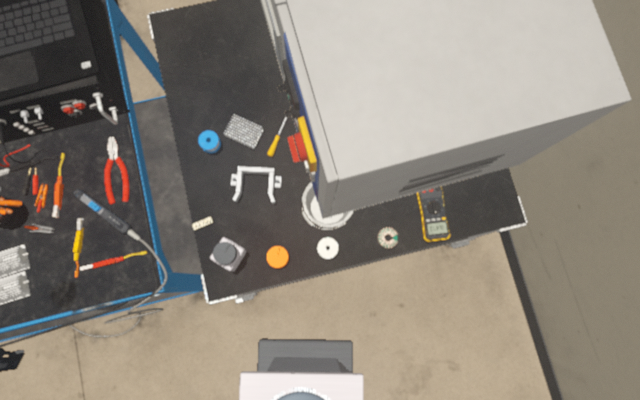

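View pics/side0.png

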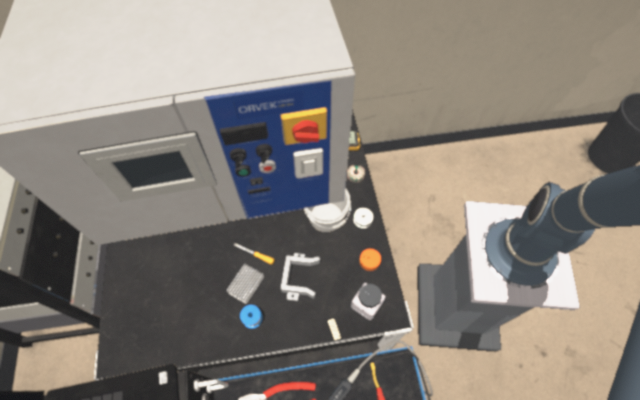

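The top view shows the canister with its dark cap at about (228,253) and the brace at (257,183), open downward toward the robot. The orange look-alike is at (277,257) and the pail at (327,205). The side view agrees, with the canister at (368,298) and the brace at (298,276). Next I'll make orthophotos at the known heights.

```bash
cat > h.py <<'E'
import cv2, numpy as np
def cam(n):
    from rig import camera_params
    return camera_params(n)
def px2plane(c,uv,z):
    n=cv2.undistortPoints(np.array(uv,float).reshape(-1,1,2),c['K'],c['dist'])[:,0]
    d=np.c_[n,np.ones(len(n))]@c['rotation'].T
    return c['position']+d*((z-c['position'][2])/d[:,2])[:,None]
def ortho(c,p,x0,x1,y0,y1,z,s):
    # image rows: x decreasing downward, cols: y decreasing rightward; s px/m
    X,Y=np.meshgrid(np.arange(x1,x0,-1/s),np.arange(y1,y0,-1/s),indexing='ij')
    P=np.stack([X,Y,np.full_like(X,z)],-1).reshape(-1,3)
    R=c['rotation'].T
    uv=cv2.projectPoints(P,cv2.Rodrigues(R)[0],-R@c['position'],c['K'],c['dist'])[0].reshape(*X.shape,2).astype(np.float32)
    return cv2.remap(p,uv[...,0],uv[...,1],cv2.INTER_CUBIC)
def cloud(c,d):
    v,u=np.nonzero(d>0); z=d[v,u]
    n=cv2.undistortPoints(np.c_[u,v].astype(float).reshape(-1,1,2),c['K'],c['dist'])[:,0]
    return (np.c_[n,np.ones(len(n))]*z[:,None])@c['rotation'].T+c['position'],u,v
E
python3 - <<'E'
from h import *
out=[]
for n in ('top','side'):
    c=cam(n);f=np.load(n+'0.npz')
    o=[ortho(c,f['p'],.46,.60,.14,.30,.062,2500), ortho(c,f['p'],.55,.74,.04,.22,.03,2222)]
    out.append(np.hstack([cv2.resize(i,(400,300 if k==0 else 400))[:300] if 0 else cv2.resize(i,(400,300)) for k,i in enumerate(o)]))
    P,u,v=cloud(c,f['d'])
    m=(P[:,2]>.087)&(P[:,2]<.105)&(P[:,0]>.40)&(P[:,0]<.65)&(P[:,1]>.1)&(P[:,1]<.35)
    print(n,'cap',m.sum(),P[m].mean(0),np.median(P[m],0),np.ptp(P[m],axis=0))
    m=(P[:,2]>.02)&(P[:,2]<.04)&(P[:,0]>.5)&(P[:,0]<.75)&(P[:,1]>.04)&(P[:,1]<.25)
    print('brace',m.sum(),P[m].min(0),P[m].max(0),P[m].mean(0))
    print('floor',np.median(P[(abs(P[:,0]-.55)<.1)&(abs(P[:,1]-.2)<.1),2]))
cv2.imwrite('pics/ortho.png',np.vstack(out)[:,:,::-1])
c=cam('top');print(px2plane(c,[(228,253)],.097),px2plane(c,[(257,183),(277,257),(203,223),(327,248),(318,211)],.03))
E
```

```text
top cap 431 [0.44913893 0.20428657 0.09581744] [0.44966248 0.20142169 0.0960169 ] [0.07243044 0.17810065 0.01660831]
brace 449 [0.59531573 0.08591041 0.02011398] [0.74931848 0.24822232 0.03879475] [0.65766751 0.14166207 0.02853016]
floor -0.0009759775301975138
side cap 416 [0.45160873 0.20111022 0.09769969] [0.45147616 0.20122433 0.09810991] [0.05815486 0.05678254 0.01625128]
brace 439 [0.59499292 0.08468879 0.02002646] [0.74805749 0.2490759  0.03968587] [0.6537106  0.14229735 0.02943277]
floor 0.0003244021355492954
[[0.4502226 0.1908495 0.097    ]] [[ 0.64395335  0.13370914  0.03      ]
 [ 0.4458906   0.07280571  0.03      ]
 [ 0.5322511   0.27251271  0.03      ]
 [ 0.47210445 -0.05890873  0.03      ]
 [ 0.57077583 -0.03304042  0.03      ]]
```

View pics/ortho.png

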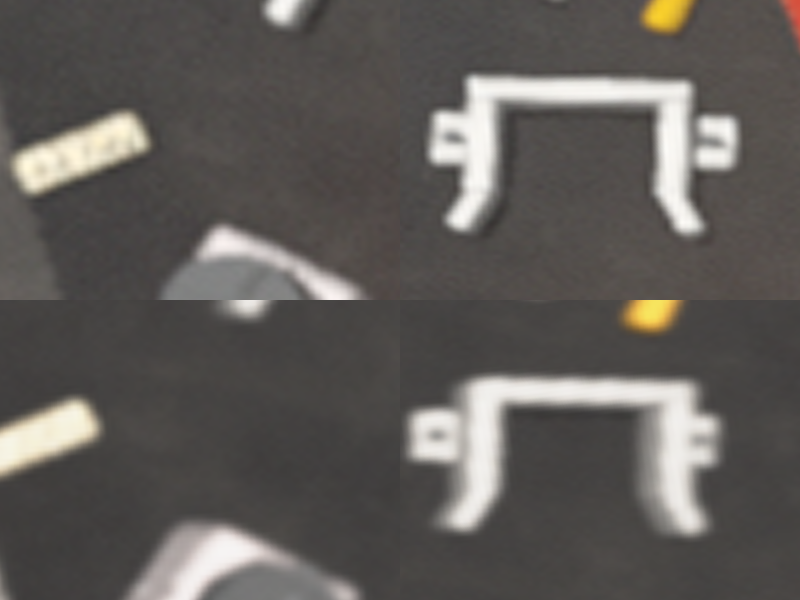

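Brace and canister are located roughly. Before moving, I'll check IK and the yaw ranges.

```bash
cat >> h.py <<'E'
def Rz(psi):
    c,s=np.cos(psi),np.sin(psi); return np.array([[c,s,0],[s,-c,0],[0,0,-1.]])
def wristcam(s):
    c=dict(cam('wrist')); T=c['tool_from_camera']
    c['rotation']=s['tcp_rot']@T[:3,:3]; c['position']=s['tcp_rot'] @T[:3,3]+s['position']; return c
E
python3 - <<'E'
from rig import *; from h import *
np.set_printoptions(precision=2,suppress=True)
for n,p in (('grasp',[.4515,.2012,.09]),('home',[.644,.137,.09]),('view',[.50,.18,.33])):
    for psi in np.arange(0.4,5.6,.4):
        print(n,round(psi,2),inverse_kinematics(p,Rz(psi)))
E
```

```text
grasp 0.4 [-0.91  0.39  0.51  2.11 -0.29  0.71 -1.39]
grasp 0.8 [-0.86  0.38  0.44  2.11 -0.24  0.7  -1.03]
grasp 1.2 [-0.83  0.37  0.4   2.11 -0.22  0.7  -0.65]
grasp 1.6 [-0.77  0.37  0.33  2.1  -0.18  0.7  -0.3 ]
grasp 2.0 [-0.72  0.36  0.26  2.1  -0.14  0.7   0.07]
grasp 2.4 [-0.66  0.36  0.19  2.1  -0.1   0.7   0.43]
grasp 2.8 [-0.6   0.36  0.12  2.09 -0.07  0.7   0.79]
grasp 3.2 [-0.55  0.35  0.05  2.09 -0.03  0.7   1.15]
grasp 3.6 [-0.47  0.36 -0.04  2.09  0.02  0.7   1.5 ]
grasp 4.0 [-0.4   0.36 -0.13  2.08  0.07  0.7   1.86]
grasp 4.4 [-0.33  0.37 -0.21  2.08  0.11  0.71  2.22]
grasp 4.8 [-0.26  0.37 -0.29  2.08  0.16  0.71  2.57]
grasp 5.2 [-1.32  0.6   1.11  2.13 -0.73  0.87 -2.42]
home 0.4 [-0.66  0.64  0.57  1.73 -0.42  0.9  -1.09]
home 0.8 [-0.67  0.64  0.59  1.73 -0.43  0.91 -0.68]
home 1.2 [-0.62  0.62  0.51  1.72 -0.37  0.89 -0.33]
home 1.6 [-0.57  0.61  0.43  1.72 -0.31  0.88  0.02]
home 2.0 [-0.52  0.6   0.35  1.72 -0.26  0.87  0.37]
home 2.4 [-0.47  0.59  0.28  1.71 -0.2   0.87  0.72]
home 2.8 [-0.42  0.58  0.2   1.71 -0.14  0.86  1.08]
home 3.2 [-0.34  0.58  0.09
[... 240 characters left out ...]
me 5.2 [-0.95  0.86  1.11  1.74 -0.86  1.11 -2.21]
view 0.4 [-0.92  0.16  0.58  1.76 -0.09  1.25 -1.49]
view 0.8 [-0.86  0.16  0.5   1.75 -0.08  1.25 -1.11]
view 1.2 [-0.84  0.16  0.47  1.75 -0.07  1.25 -0.71]
view 1.6 [-0.79  0.15  0.42  1.75 -0.07  1.25 -0.32]
view 2.0 [-0.73  0.15  0.35  1.75 -0.05  1.25  0.06]
view 2.4 [-0.67  0.15  0.28  1.74 -0.04  1.25  0.45]
view 2.8 [-0.61  0.15  0.21  1.74 -0.03  1.25  0.84]
view 3.2 [-0.56  0.15  0.16  1.74 -0.03  1.25  1.23]
view 3.6 [-0.5   0.15  0.09  1.74 -0.01  1.25  1.62]
view 4.0 [-0.46  0.16  0.04  1.73 -0.01  1.25  2.01]
view 4.4 [-0.4   0.16 -0.03  1.73  0.    1.25  2.4 ]
view 4.8 [ 0.49  0.35 -1.17  1.69  0.33  1.33  2.49]
view 5.2 None
```

```bash
python3 - <<'E'
from rig import *; from h import *
movep([.54,.16,.28],Rz(1.4)); s=sense(); print(s['time_s'],s['position'])
p,d=camera('wrist'); c=wristcam(s); np.savez('w1.npz',p=p,d=d)
import pickle; pickle.dump(c,open('w1.pkl','wb'))
a=ortho(c,p,.39,.51,.13,.27,.062,2500); b=ortho(c,p,.57,.71,.07,.21,.03,2500); e=ortho(c,p,.39,.51,.13,.27,.097,2500)
cv2.imwrite('pics/w1.png',np.hstack([np.vstack([a,e])[:600],np.vstack([b,np.zeros((250,350,3),np.uint8)])])[:600,:,::-1])
P,u,v=cloud(c,d)
m=(P[:,2]>.090)&(P[:,2]<.105)&(abs(P[:,0]-.4515)<.05)&(abs(P[:,1]-.2)<.05)
(x,y),r=cv2.minEnclosingCircle(P[m][:,:2].astype(np.float32)); print('cap',x,y,r,np.median(P[m],0))
m=(P[:,2]>.055)&(P[:,2]<.066)&(abs(P[:,0]-.4515)<.06)&(abs(P[:,1]-.2)<.06)
print('body',m.sum(),cv2.minAreaRect(P[m][:,:2].astype(np.float32)))
m=(P[:,2]>.025)&(P[:,2]<.035)&(abs(P[:,0]-.64)<.09)&(abs(P[:,1]-.137)<.08)
print('brace',m.sum(),cv2.minAreaRect(P[m][:,:2].astype(np.float32)),np.median(P[m],0))
E
```

```text
2.1667 [0.5396015  0.16185544 0.27967251]
cap 0.45313024520874023 0.20037278532981873 0.028874026611447334 [0.45372978 0.20147267 0.09724681]
body 725 ((0.4527727961540222, 0.2006092071533203), (0.06557086855173111, 0.06516091525554657), 59.57538986206055)
brace 1562 ((0.6432628631591797, 0.14029313623905182), (0.11184965074062347, 0.09477423131465912), 88.81723022460938) [0.66418433 0.14655995 0.02997193]
```

View pics/w1.png

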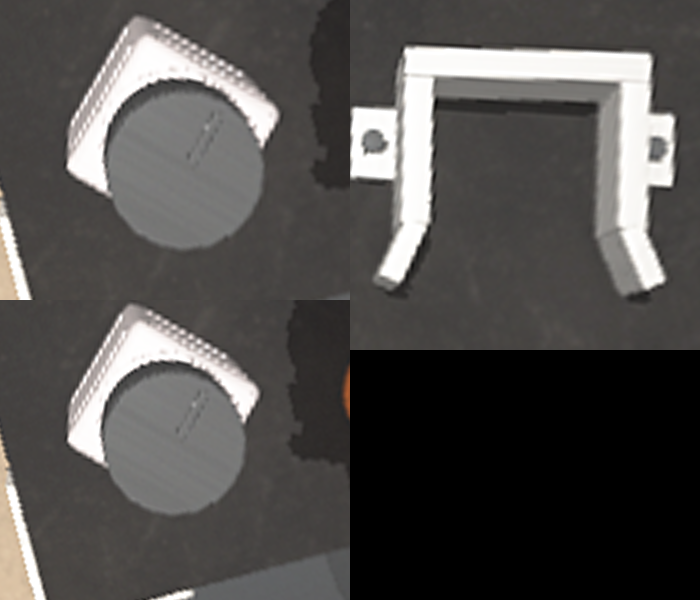

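The ortho view shows three things:
- **Cap:** centre is about (0.4535, 0.2005). The rib yaw of about -0.55 is close to the canister's yaw of about -0.52, so the cap turn is about 0.
- **Brace:** the back wall's outer edge runs from (405,46) to (652,54). That puts the origin at about (0.645, 0.1395), yaw about -0.028.
- **Sizes:** the cap radius, body and wall thickness all match the given values.

Next: grasp the cap, lift, and move to in front of the brace.

```bash
python3 - <<'E'
from rig import *; from h import *
np.set_printoptions(precision=4,suppress=True)
psi=1.543; p0=psi-.497
x,y=.4535,.2005
movep([x,y,.15],Rz(p0)); print(move_l([x,y,.090],until_force=10,feed=.08))
command_gripper(.05,80); s=sense(); print(s['time_s'],s['position'],s['finger_gap'],s['gripper_force'],s['wrist_force'],s['ft_torque'])
z=s['position'][2]; move_l([x,y,z+.012],feed=.05)
b=np.array([.645,.1395]); ux=np.array([np.cos(.028),-np.sin(.028)])
q=b-.095*ux
move_l([q[0],q[1],z+.012],Rz(psi),feed=.08)
s=sense(); print(s['time_s'],s['position'],s['finger_gap'],s['wrist_force'],s['joint_pos'])
c=wristcam(s); p,d=camera('wrist'); np.savez('w2.npz',p=p,d=d)
cv2.imwrite('pics/w2.png',np.hstack([ortho(c,p,.46,.74,.07,.21,.03,2000)])[:,:,::-1])
st=camera('side')[0]; cv2.imwrite('pics/side2.png',np.hstack([cv2.resize(p[:,:,::-1],(400,250)),cv2.resize(st[170:370,220:440,::-1],(275,250))]))
P,u,v=cloud(c,d); m=(P[:,2]>.025)&(P[:,2]<.035)&(abs(P[:,0]-.665)<.05)&(abs(P[:,1]-.137)<.08)
print(m.sum(),cv2.minAreaRect(P[m][:,:2].astype(np.float32)))
E
```

```text
False
4.2583 [0.4536 0.2009 0.0908] 0.04994675280715363 2.5036925822496414 [-1.2623  0.1847  4.0916] [ 0.007   0.3371 -0.0335]
6.225 [0.5497 0.1425 0.1027] 0.04966126170522595 [ 0.1469 -0.3163  0.3383] [-0.5764  0.4486  0.3231  1.9282 -0.1944  0.7951 -0.1736]
4013 ((0.6524368524551392, 0.14030560851097107), (0.10019896179437637, 0.07664654403924942), 88.7081298828125)
```

View pics/side2.png

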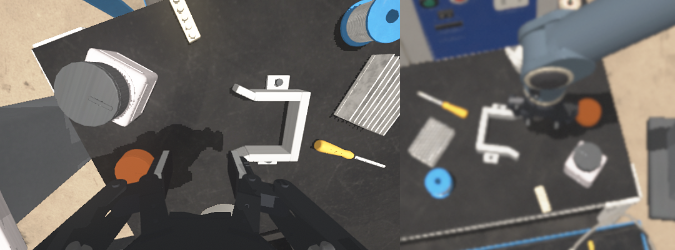

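View pics/w2.png

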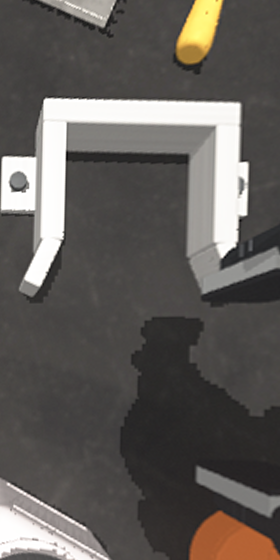

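The grasp missed. The wrist picture shows the canister still at its old spot (105,90), upright, with empty fingers. The gap read exactly 50 mm, my commanded target, with only 2.5 N on the pads. So the fingers stopped at the target without a real squeeze. I'll re-measure the cap and check the true pad gap and tip height in this depth image.

```bash
python3 - <<'E'
from rig import *; from h import *
np.set_printoptions(precision=4,suppress=True)
s=sense(); c=wristcam(s); f=np.load('w2.npz'); p,d=f['p'],f['d']
P,u,v=cloud(c,d)
m=(P[:,2]>.090)&(P[:,2]<.105)&(abs(P[:,0]-.4515)<.05)&(abs(P[:,1]-.2)<.05)
(x,y),r=cv2.minEnclosingCircle(P[m][:,:2].astype(np.float32)); print('cap',x,y,r,np.median(P[m],0))
m=(P[:,2]>.055)&(P[:,2]<.066)&(abs(P[:,0]-.4515)<.06)&(abs(P[:,1]-.2)<.06)
print('body',m.sum(),cv2.minAreaRect(P[m][:,:2].astype(np.float32)))
T=(P-s['position'])@s['tcp_rot']
m=(abs(T[:,0])<.014)&(abs(T[:,1])<.08)&(T[:,2]<.05)&(T[:,2]>-.06)
for sg in (1,-1):
    k=m&(T[:,1]*sg>0); q=T[k]; 
    print('finger',sg,k.sum(),'inner y',np.sort(abs(q[:,1]))[:5],'max z',np.sort(q[:,2])[-5:])
    for z0 in np.arange(-.05,.03,.01):
        w=q[(q[:,2]>=z0)&(q[:,2]<z0+.01)]
        if len(w): print(round(z0,3),len(w),abs(w[:,1]).min(),abs(w[:,1]).max())
cv2.imwrite('pics/f3.png',np.hstack([cv2.resize(p[200:400,170:470],(600,400)),ortho(c,p,.39,.51,.13,.27,.097,1400)[:,:,:].copy() if 0 else cv2.resize(ortho(c,p,.40,.51,.14,.26,.097,2500),(200,400))])[:,:,::-1])
E
```

```text
cap 0.4524003863334656 0.2006150484085083 0.029669716954231262 [0.4548 0.2024 0.0972]
body 3110 ((0.4534231424331665, 0.20074257254600525), (0.06508848816156387, 0.06595463305711746), 59.989532470703125)
finger 1 3259 inner y [0.0249 0.0253 0.0253 0.0253 0.0254] max z [-0.0073 -0.0073 -0.0073 -0.0072 -0.0062]
-0.05 543 0.025892331557581354 0.04915329572456436
-0.04 470 0.025867406221266317 0.03977276799169667
-0.03 411 0.02582539567688191 0.03981005247463843
-0.02 292 0.025819261330903235 0.0396069679253545
-0.01 38 0.025971882595885513 0.03281376990653477
finger -1 3247 inner y [0.0221 0.0224 0.0226 0.0227 0.0229] max z [-0.0073 -0.0072 -0.0072 -0.0063 -0.0056]
-0.05 537 0.023188964109553928 0.04528261891840388
-0.04 453 0.02317576470984981 0.037316499241098845
-0.03 394 0.02364246783955681 0.03738804145289598
-0.02 294 0.023647439662074433 0.03702195643013698
-0.01 38 0.02377077857160009 0.030617926590298866
```

View pics/f3.png

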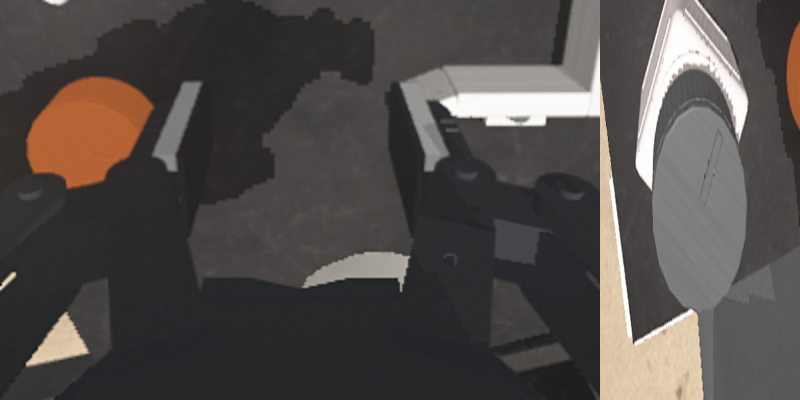

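The depth image shows the fingertips ending about 6 mm behind the TCP (at z ≈ 0.097, the cap top), not 25 mm ahead of it as described. That explains the empty grasp at the cap's rim. The cap and canister were not disturbed. I'll trust the measurement and regrasp about 30 mm lower, guarded by force, and squeeze with a fully closed target.

```bash
python3 - <<'E'
from rig import *; from h import *
np.set_printoptions(precision=4,suppress=True)
def rep(t):
    s=sense(); print(t,s['time_s'],s['position'],s['finger_gap'],s['gripper_force'],s['wrist_force'],s['ft_torque']); return s
psi=1.543; p0=psi-.497
x,y=.4533,.2006
move_l([.53,.155,.16],feed=.15); command_gripper(.085)
movep([x,y,.14],Rz(p0)); print(move_l([x,y,.061],until_force=8,feed=.08)); rep('down')
command_gripper(0,80); s=rep('grip')
if .05<s['finger_gap']<.065:
    z=s['position'][2]; move_l([x,y,z+.012],feed=.05); s=rep('lift')
    p,d=camera('wrist'); c=wristcam(s); P,u,v=cloud(c,d); T=(P-s['position'])@s['tcp_rot']
    m=(abs(P[:,0]-x)<.06)&(abs(P[:,1]-y)<.06)&(P[:,2]<.079)&(P[:,2]>.066)&(T[:,0]>.025)
    print('shoulder z',np.median(P[m],0),m.sum(),cv2.minAreaRect(P[m][:,:2].astype(np.float32)))
    cv2.imwrite('pics/w4.png',cv2.resize(p[::1,:,::-1],(480,300)))
E
```

```text
False
down 9.1 [0.4537 0.2008 0.0614] 0.08457598302879638 0.0 [ 0.6641 -0.1294 -0.2326] [ 0.0142 -0.0306 -0.0382]
grip 9.4667 [0.4526 0.2013 0.0618] 0.056203229462588995 83.11469223350286 [-3.4032  1.8142  7.2107] [ 0.0702  0.6843 -0.0154]
lift 9.875 [0.4532 0.2005 0.0738] 0.05605787731050193 85.99284946918488 [ 0.2108 -0.4321 -6.0917] [-0.0385 -0.0198 -0.0201]
shoulder z [0.4681 0.2254 0.0712] 1747 ((0.4681624472141266, 0.2251167595386505), (0.007627805694937706, 0.06531696021556854), 59.98042297363281)
```

```bash
python3 - <<'E'
from rig import *; from h import *
np.set_printoptions(precision=4,suppress=True)
def rep(t):
    s=sense(); print(t,s['time_s'],s['position'],s['finger_gap'],s['gripper_force'],s['wrist_force'],s['ft_torque']); return s
by=-.025; psi=np.pi/2+by; b=np.array([.645,.1400]); ux=np.array([np.cos(by),np.sin(by)])
z0=.0618
q=b-.10*ux; move_l([*q,z0+.012],Rz(psi),feed=.1); rep('pre')
move_l([*q,z0+.003],feed=.05)
s=rep('low'); p,d=camera('wrist'); c=wristcam(s); P,u,v=cloud(c,d); T=(P-s['position'])@s['tcp_rot']
m=(abs(T[:,1])<.06)&(abs(T[:,0])<.06)&(P[:,2]<.070)&(P[:,2]>.058)&(T[:,0]>.025)
r=cv2.minAreaRect(T[m][:,:2].astype(np.float32)); print('strip in tool',r,np.median(P[m],0),T[m][:,0].max(),np.percentile(T[m][:,1],[1,99]))
q=b-.02*ux; print(move_l([*q,z0+.003],feed=.06,until_force=12)); s=rep('in')
p,d=camera('wrist'); cv2.imwrite('pics/w5.png',cv2.resize(p[:,:,::-1],(640,400)))
E
```

```text
pre 11.1583 [0.5443 0.1429 0.0735] 0.05645177989471952 85.97566511482 [-0.9199  0.6667 -6.0308] [ 0.0587  0.0088 -0.0079]
low 11.4917 [0.5443 0.1426 0.0642] 0.05641554301151527 85.99621525034308 [ 0.6378  0.5503 -4.8052] [-0.0073 -0.0391 -0.0087]
strip in tool ((0.028510654345154762, 0.0005395375192165375), (0.0069994027726352215, 0.06513173133134842), 0.03282351791858673) [0.5453 0.1709 0.0617] 0.032015417758081956 [-0.0303  0.0315]
False
in 13.025 [0.6245 0.1406 0.0647] 0.05615218471062457 85.9950845874846 [-0.5089  0.1288 -6.1072] [ 0.0621 -0.0005 -0.0153]
```

View pics/w5.png

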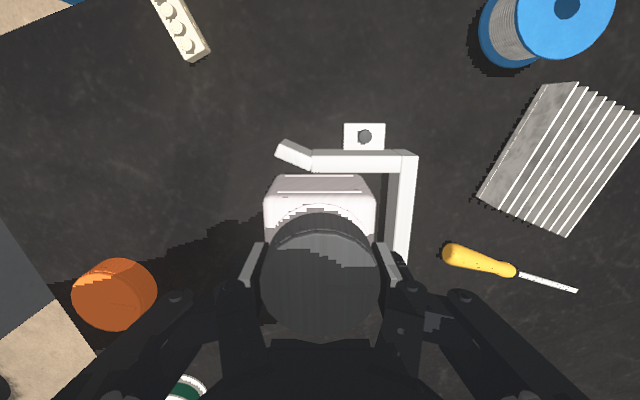

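The canister is entering the brace square and centred, with its edge parallel to the wall. It is still about 20 mm short of the back wall. Next: push to contact, set it down, and press lightly.

```bash
python3 - <<'E'
from rig import *; from h import *
np.set_printoptions(precision=4,suppress=True)
def rep(t):
    s=sense(); print(t,s['time_s'],s['position'],s['finger_gap'],s['gripper_force'],s['wrist_force'],s['ft_torque']); return s
by=-.025; ux=np.array([np.cos(by),np.sin(by),0]); s=sense(); p=np.array([*(np.array([.645,.140])-.02*ux[:2]),.0648])
q=p+.028*ux; print(move_l(q,feed=.03,until_force=8)); s=rep('push')
r=s['position'].copy(); r[2]-=.008; print(move_l(r,feed=.015,until_force=9)); s=rep('set')
sleep(.4); s=rep('hold')
p,d=camera('wrist'); c=wristcam(s); np.savez('w6.npz',p=p,d=d); P,u,v=cloud(c,d); T=(P-s['position'])@s['tcp_rot']
m=(abs(T[:,1])<.045)&(abs(T[:,0])<.06)&(P[:,2]<.068)&(P[:,2]>.053)&(T[:,0]>.025)
print('shoulder',np.median(P[m],0),cv2.minAreaRect(P[m][:,:2].astype(np.float32)),np.polyfit(P[m][:,0],P[m][:,2],1),np.polyfit(P[m][:,1],P[m][:,2],1))
cv2.imwrite('pics/w6.png',p[100:400,160:560,::-1])
E
```

```text
True
push 13.7917 [0.6442 0.1397 0.0629] 0.05664509892219099 86.05486275628209 [-0.272  -1.018  -5.7386] [-0.0105 -0.0452  0.0138]
True
set 14.0083 [0.6434 0.1395 0.0621] 0.056559667598241825 87.29672446846962 [-1.5218 -0.3139  6.3091] [ 0.0053 -0.0353 -0.0084]
hold 14.4083 [0.6433 0.1395 0.062 ] 0.05603135462659094 87.37506159581244 [-1.1455  0.4108  5.9389] [-0.0325 -0.0213 -0.0213]
shoulder [0.6442 0.1683 0.0593] ((0.6443359851837158, 0.16833500564098358), (0.00772473867982626, 0.06524952501058578), 88.59895324707031) [-0.0105  0.0657] [-0.8463  0.2013]
```

View pics/w6.png

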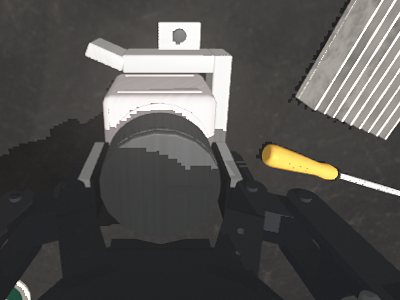

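The shoulder height is 59 mm, the yaw matches the brace, and the canister's right side touches the back wall at about (220,110). It is home. Now I'll press gently toward the back wall and unscrew in steps, watching the torque.

```bash
python3 - <<'E'
from rig import *; from h import *
np.set_printoptions(precision=4,suppress=True)
def rep(t):
    s=sense(); print(t,round(s['time_s'],2),s['position'],s['finger_gap'],s['wrist_force'],s['ft_torque'],s['joint_pos'][6]); return s
by=-.025; psi=np.pi/2+by; ux=np.array([np.cos(by),np.sin(by),0]); s=sense(); p=s['position']
print(move_l(p+.01*ux,feed=.02,until_force=12)); s=rep('press'); p=s['position'].copy()
for i in range(1,10):
    a=i*.14; movep(p,Rz(psi+a)); s=rep(f'{a:.2f}')
    if np.linalg.norm(s['wrist_force'])>60: break
p,d=camera('wrist'); c=wristcam(s); np.savez('w7.npz',p=p,d=d); P,u,v=cloud(c,d)
st=camera('side')[0]
cv2.imwrite('pics/w7.png',np.hstack([cv2.resize(p[:,:,::-1],(480,300)),cv2.resize(st[200:350,230:380,::-1],(300,300))]))
m=(abs(P[:,0]-.645)<.045)&(abs(P[:,1]-.14)<.045)&(P[:,2]<.066)&(P[:,2]>.053)
print('shoulder',np.median(P[m],0),cv2.minAreaRect(P[m][:,:2].astype(np.float32)))
E
```

```text
True
press 14.99 [0.6461 0.1394 0.0627] 0.05622568654191846 [-8.3043 -0.2359 11.8528] [-0.0385  1.8464  0.019 ] -0.13141629315815592
0.14 15.24 [0.6446 0.1394 0.0621] 0.05621726035999888 [-4.4311  0.2618 -1.0077] [-0.0232  0.8897 -0.0069] -0.019462854113696866
0.28 15.49 [0.6446 0.1395 0.0622] 0.05635460883125351 [-4.8301  0.0875  0.5195] [ 0.0601  1.3345 -0.046 ] 0.0959774598317457
0.42 15.74 [0.6446 0.1397 0.0622] 0.05656880148019378 [-5.6302  0.6595  2.0266] [0.0858 1.2799 0.0288] 0.21160840477680556
0.56 15.99 [0.6447 0.1399 0.0622] 0.056251126684210964 [-4.8502  0.3586  0.7466] [0.1961 1.1989 0.0055] 0.3274464913143505
0.70 16.24 [0.6449 0.1401 0.0623] 0.056240906868347755 [-5.2831  0.4511  0.4135] [0.2311 1.1661 0.0189] 0.44342794331266155
0.84 16.49 [0.6455 0.1402 0.0631] 0.05633954315661007 [-4.7867  0.7943  3.3086] [0.23   1.1983 0.0368] 0.5596334118000298
0.98 16.74 [0.6455 0.14   0.0639] 0.056331531914425255 [-7.7052  0.3604  8.5001] [0.1625 1.5923 0.014 ] 0.6758663030417559
1.12 16.99 [0.6454 0.1396 0.064 ] 0.05627168734155597 [-7.7638 -0.1684  8.8516] [-0.0033  1.6904  0.0352] 0.7923390187827482
1.26 17.24 [0.6453 0.1395 0.064 ] 0.05628089627366059 [-7.1832 -0.136   9.4123] [-0.1222  1.7774 -0.022 ] 0.9089138391937767
shoulder [0.62   0.1476 0.0609] ((0.6333866715431213, 0.13880859315395355), (0.06630954146385193, 0.04429839551448822), 89.05536651611328)
```

View pics/w7.png

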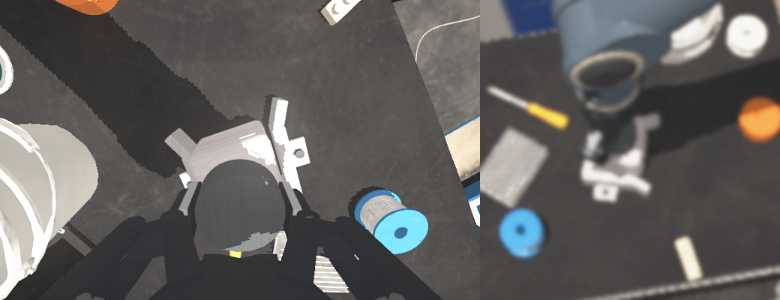

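The thread let go at about 0.84 rad: the TCP rose about 1.7 mm and the push-up force appeared. The shoulder rectangle is still at 89.05°, so the canister is square and home. Now I'll lift straight up.

```bash
python3 - <<'E'
from rig import *; from h import *
np.set_printoptions(precision=4,suppress=True)
def rep(t):
    s=sense(); print(t,round(s['time_s'],2),s['position'],s['finger_gap'],s['gripper_force'],s['wrist_force'],s['ft_torque']); return s
x,y=.6447,.1396
move_l([x,y,.070],feed=.02); rep('a')
move_l([x,y,.106],feed=.04); sleep(.6); s=rep('up')
p,d=camera('wrist'); c=wristcam(s); P,u,v=cloud(c,d); R=s['tcp_rot']
m=(abs(P[:,0]-.645)<.045)&(abs(P[:,1]-.14)<.045)&(P[:,2]<.066)&(P[:,2]>.053)
print('shoulder',np.median(P[m],0),cv2.minAreaRect(P[m][:,:2].astype(np.float32)))
m=(abs(P[:,0]-.645)<.03)&(abs(P[:,1]-.14)<.03)&(P[:,2]<.15)&(P[:,2]>.134)
print('captop',np.median(P[m],0),m.sum())
st=camera('side')[0]
cv2.imwrite('pics/w8.png',np.hstack([cv2.resize(p[:,:,::-1],(480,300)),cv2.resize(st[200:350,230:380,::-1],(300,300))]))
E
```

```text
a 17.86 [0.6448 0.1395 0.0699] 0.05630515315296037 86.78852889686823 [-3.0198  0.1524 -1.2761] [-0.0624  0.4825 -0.0076]
up 19.51 [0.6447 0.1396 0.106 ] 0.05646411543976086 86.86060591600835 [ 0.5059 -0.4239 -0.8046] [-0.0189  0.0212  0.0139]
shoulder [0.6224 0.1491 0.0603] ((0.6431934237480164, 0.13842397928237915), (0.0660809800028801, 0.06433878093957901), 89.74443817138672)
captop [0.6423 0.1399 0.1416] 11271
```

View pics/w8.png

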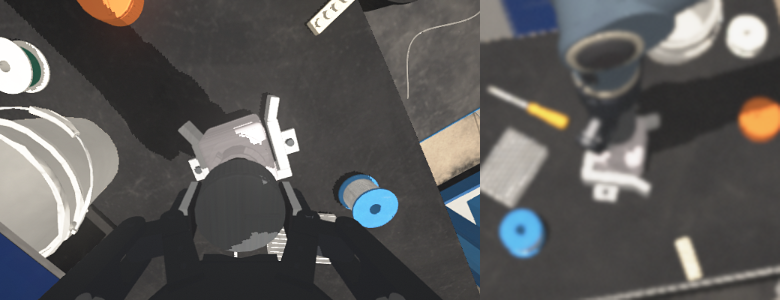

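The cap is held free with its lower edge at about 117 mm, centred. The canister is at home, square, with its shoulder at 60 mm. Handing in.

```bash
python3 -c "
from rig import *
print(finish_job())"
```

```text
the job is handed in; nothing more can be done
None
```

The job is handed in: the canister stands square in the brace by my last camera measurement, and the unscrewed cap is held level and centred with its lower edge about 23 mm above the mouth; one earlier grasp missed without moving anything, and the hand-in returned no verdict.

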